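Fetch the board-holder jaws from behind the bench stock

ROBOT

A 6-joint arm with a two-finger parallel gripper is mounted at the origin on the work surface. World frame = base frame: x ahead of the robot, y to its left, z up, the work surface at z = 0. Lengths are in mm, angles in rad, forces in N, time in s.
With the tool pointing down it reaches from about 400 to 925 mm from the base axis. Payload 12.5 kg.
Tool frame: the origin (TCP) lies at the very end of the fingers, on their centre line; the grasp point (between the pads) lies 19 mm behind it; z points along the fingers, y is the direction in which the jaws open and shut (so a half turn about z gives the same grasp; the last joint's range is limited). The gripper opens to 95 mm and grips with 3 to 60 N. Pads are 20 mm wide; open, the fingers measure 119 mm over their backs; the gripper's body (75 mm by 180 mm) begins 59 mm behind the grasp point.
Start: joints at [1.236, 0.491, 1.559, -0, 1.092, -0.106], TCP at [141.738, 608.738, 174.761] pointing down, gripper open.
Joint ranges: [-3.1, 3.1], [-0.84, 2.19], [0.05, 2.79], [-1.13, 4.28], [0.06, 2.93], [-2.69, 2.69]. Speed limits (rad/s): [2.22, 2.22, 2.79, 3.14, 3.14, 3.14].

INTERFACE

Orientations are given as [roll, pitch, yaw] about the fixed x, y, z axes, in that order (R = Rz(yaw) Ry(pitch) Rx(roll)).
In Python, from cell import env gives the robot as it stands.
- The arm moves only by the shell command python3 -m pendant 'ROWS'. ROWS is JSON, a list that holds one entry, the list of rows, each a list of 5 numbers: the opening, from 0 (shut) to 1 (fully open), then the shift along the tool's x, y, z in m, then the turn about the tool's z in rad. A call has exactly 8 rows; each row is the pose to reach, as a shift and turn from the pose commanded when the call began, along the tool's axes at that moment; what a row does not reach only later rows make up. A row lasts 1/10 s, in which the tool goes at most 50 mm and 8.59 degrees, less where a joint would pass 70% of its speed; a pose out of reach is approached as far as the arm can. A call with a gripper value outside its range is refused whole. The fingers move at their own pace and stop on an object; the grip force is fixed at half the most. Time passes only in rows, so rows that repeat a pose let the fingers close, or fill a call up. It gives the time, the measured TCP pose, the force and the opening at its end, in the units of the state.
- env.state(): the state, without advancing time (a new reading comes with each control period).
- env.read_camera(name): name is "scene" or "top"; returns a dict with "image" (384x512x3 uint8, blue, green, red), "range_z" (384x512 float32, mm along the optical axis (not along the pixel's ray), 0 where there is no reading), "fx", "fy", "cx", "cy" (pixels), "rvec" (rotation vector, rad) and "tvec" (3), from world to camera coordinates, as OpenCV has them. Camera axes: x right, y down, z forward; pixel columns grow to the right and rows downward; lengths in mm; the calibration is good to about 2 mm. A picture is of the moment at which its call begins.
- env.job_done(): hands the job in, once; it reports no verdict.
The state is a dict: "t": time; "joints": joint angles; "qvel": joint speeds; "tau": joint torques, N m; "eef_pos": TCP position; "tcp_rot": TCP orientation; "ft_force": force on the tool from outside, world axes, zero at the start; "moment": the same for the moment, N m; "opening": opening from 0.0 (shut) to 1.0 (fully open).
Only numpy, scipy, OpenCV 4.12 (cv2) and the standard library are available. Lean on these libraries where they do the work, as an engineer would, in place of code of your own. Each camera call takes 0.05 s, during which the arm holds its last target. There are 200 camera calls.

TASK

The two L-shaped jaws of the board holder, a mirror-image pair, lie at the back of the brown wooden bay behind the solder reel and the black module. First set the reel and the module aside, standing upright on the flat rubber mat, then lay the left-hand jaw and the right-hand jaw each flat in the L-shaped nest that matches it, and last put the reel and the module back upright in the bay, each where it stood at the start. Do not shift or tip the little glass jar in the bay.

Things in the scene. Friction and masses are not known exactly. Their poses are not given: they have to be found in the camera images.
- reel: solder wire reel standing on end: round, 56 mm across, 54 mm high, white flanges, metal-grey wire. Origin: centre of its underside, z up. About 0.3 kg. Starts in the front of the bay, a few mm in front of one jaw (either side). Grip from above across its 56 mm, fingers closing along the bay's y.
- module: black plastic block 52 x 52 x 50 mm with six small brass terminals on top (to 58 mm). Origin: centre of its underside, z up, x and y along its sides (near the bay's). About 0.25 kg. Starts in the front of the bay, a few mm in front of the other jaw. Grip from above across its 52 mm, fingers closing along the bay's y.
- left_jaw: left-hand board-holder jaw: aluminium L, 22 mm high, 0.12 kg. Origin: underside, mid bar. Bar along x, 90 x 18 mm. At the +x end (x 27 to 45) a toe sticks out to y +35; at x -34 a black thumb-screw, 16 mm wide, top at z 40. Seen from above, screw end nearest, the toe points left. Starts at the back of the bay, bar along bay y, toe backwards. Grip across mid bar, front cleared.
- right_jaw: right-hand board-holder jaw: aluminium L, 22 mm high, 0.12 kg. Origin: underside, mid bar. Bar along x, 90 x 18 mm. At the +x end (x 27 to 45) a toe sticks out to y -35; at x -34 a black thumb-screw, 16 mm wide, top at z 40. Seen from above, screw end nearest, the toe points right. Starts at the back of the bay, bar along bay y, toe backwards. Grip across mid bar, front cleared.
- left_nest: left-hand nest, fixed: white plate 126 x 80 mm, 4 mm thick, with black foam to z 12 mm round an L-shaped recess for the left-hand jaw. Its frame is the seated jaw's (axes the same way): origin under mid bar, plate y -27 to +53. Recess floor z 4 mm; bar recess x +-53, y +-17; toe recess x 19 to 53, to y +43: 8 mm play round the jaw.
- right_nest: right-hand nest, fixed: white plate 126 x 80 mm, 4 mm thick, with black foam to z 12 mm round an L-shaped recess for the right-hand jaw. Its frame is the seated jaw's (axes the same way): origin under mid bar, plate y +27 to -53. Recess floor z 4 mm; bar recess x +-53, y +-17; toe recess x 19 to 53, to y -43: 8 mm play round the jaw.
- mat: flat dark rubber mat fixed on the bench, 120 (x) x 180 (y) mm, 4 mm thick: the side area. Origin: centre of its underside. Reel and module fit side by side along its y, for instance 50 mm either side of the centre.
- bay: brown wooden bay, fixed: floor 150 (x) x 276 (y) mm, 4 mm thick; walls 3 mm thick, to z 20 mm, at both sides and the back (+x); front (-x) open. Origin: centre of its underside. Jaws start about x 22, y +-65 mm (back wall 40 mm behind the bar), reel and module about x -23, y +-65 mm, all on its floor.
- jar: small amber glass jar with white cap, 24 mm across, 36 mm high, standing at the middle of the bay's back wall (about x = 46, y = 0 mm in the bay). Origin: centre of its underside. To be left alone.
Things that resemble listed ones, but are neither listed nor needed, are in the scene too. Leave any pink or red look-alike of the left_jaw alone. What is shaped like the right_nest but green or turquoise is not meant.

How it is judged:
By the outcome, as a careful person would: the job done as asked, in the order asked, and still so for the second after the job is handed in, with the robot touching nothing.
It also fails if it takes over 131 s, if anything falls off the work surface, if the arm or the gripper's body presses on something with over 40 N, if the wrist force passes 120 N, or if a joint passes its speed limit or range.

## Working session

There is one attempt and no reset: what is moved stays moved. The work goes in short steps, Python scripts to look and compute and a shell command to move; the robot and the scene stay as the last step left them, time stands still between calls to the robot, and variables do not carry over. Pictures are saved under pics/ and viewed, about 12 in all and at most 16, crops included, and the job is handed in when it is done.

```bash
ls; mkdir -p pics; cat > h.py <<'E'
import numpy as np,cv2
from cell import env
def cam(n,save=None):
    c=env.read_camera(n)
    if save: cv2.imwrite('pics/'+save,c['image'])
    R=cv2.Rodrigues(np.array(c['rvec'],float))[0];t=np.array(c['tvec'],float).ravel()
    v,u=np.mgrid[:384,:512];z=c['range_z'].astype(float)
    P=np.stack([(u-c['cx'])/c['fx']*z,(v-c['cy'])/c['fy']*z,z],-1)
    W=(P-t)@R
    W[z==0]=np.nan
    return c['image'],W
E
python3 - <<'E'
from h import *
print(env.state())
for n in('scene','top'):
    im,W=cam(n,n+'1.png'); np.savez(n+'1.npz',im=im,W=W)
    print(n,[W[r,c].round().tolist() for r in(60,190,320) for c in (60,256,450)])
E
```

```text
pics
{'t': 0.0, 'joints': array([ 1.23640932e+00,  4.91549457e-01,  1.55946122e+00,  1.41996166e-05,
        1.09166482e+00, -1.05604569e-01]), 'qvel': array([ 0.00156557,  0.00019812,  0.00043044, -0.00013059,  0.00202067,
       -0.00016705]), 'tau': array([ 1.09577456e-05, -6.12644291e+01, -2.58168054e+01,  6.92742504e-02,
        4.83084284e-02, -6.82182963e-05]), 'eef_pos': array([141.62827838, 608.45100567, 174.16398638]), 'tcp_rot': array([-3.14051717e+00, -1.26663769e-04,  2.91280359e+00]), 'ft_force': array([ 0.1418673 , -0.75548776,  0.5627252 ]), 'moment': array([ 0.01338273,  0.04297378, -0.00452538]), 'opening': 1.0013553385070333}
scene [[388.0, -865.0, 255.0], [-616.0, -705.0, 67.0], [-609.0, 239.0, 208.0], [777.0, -346.0, 112.0], [382.0, -46.0, 9.0], [52.0, 419.0, 1.0], [966.0, -113.0, 0.0], [760.0, 202.0, 6.0], [548.0, 512.0, 1.0]]
top [[877.0, 657.0, -0.0], [872.0, -42.0, -3.0], [864.0, -727.0, 0.0], [413.0, 643.0, 2.0], [408.0, -39.0, 1.0], [404.0, -709.0, -1.0], [-30.0, 630.0, 4.0], [43.0, -36.0, 281.0], [-36.0, -693.0, -2.0]]
```

View pics/top1.png

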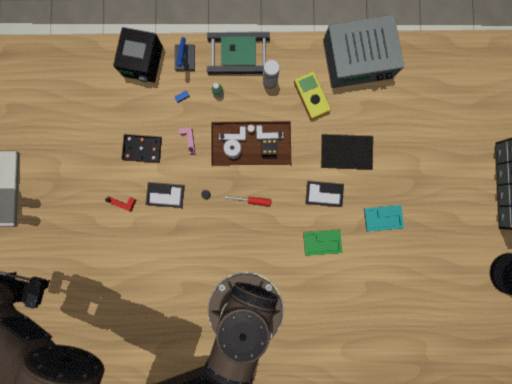

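View pics/scene1.png

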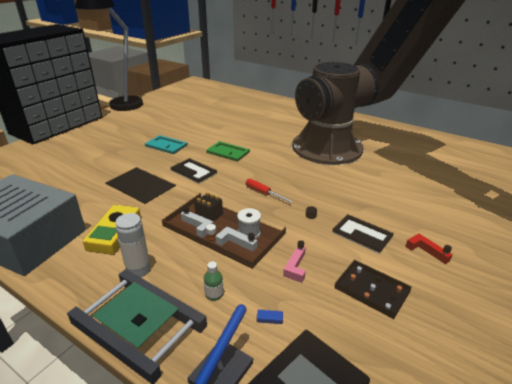

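```bash
python3 - <<'E'
from h import *
d=np.load('top1.npz');im=d['im']
a=cv2.resize(im[112:176,140:300],None,fx=5,fy=5,interpolation=cv2.INTER_CUBIC)
b=cv2.resize(im[130:205,290:390],None,fx=4,fy=4,interpolation=cv2.INTER_CUBIC)
o=np.zeros((a.shape[0]+300,800,3),np.uint8);o[:320]=a;o[320:,:400]=b[:300]
b=cv2.resize(im[170:220,130:200],None,fx=5,fy=5,interpolation=cv2.INTER_CUBIC);o[320:570,420:770]=b
cv2.imwrite('pics/z1.png',o[:600])
# fits
sc=np.load('scene1.npz')
def rect(name,lo,hi,f,which):
    D={'t':d,'s':sc}[which];W=D['W'];I=D['im'].astype(int)
    m=f(I,W)&(W[...,0]>lo[0])&(W[...,0]<hi[0])&(W[...,1]>lo[1])&(W[...,1]<hi[1])
    p=W[m][:,:2].astype(np.float32)
    if len(p)<5: print(name,which,len(p));return
    r=cv2.minAreaRect(p);print(name,which,len(p),np.round(r[0],1),np.round(r[1],1),round(r[2],1),'mean',W[m].mean(0).round(1))
T=d['W']
def pt(u,v):return T[v,u].round(0)
for n,u,v in[('bay',251,144),('mat',347,152),('nestL?',165,195),('nestR?',325,194),('reel',232,149),('mod',269,147)]:print(n,pt(u,v))
g=lambda I:I.sum(2)
for w in'ts':
    rect('mat',(480,-420),(660,-200),lambda I,W:(g(I)<110)&(W[...,2]<12),w)
    for n,c in(('nA',(400,260)),('nB',(400,-285))):
        rect(n+' dark',(c[0]-70,c[1]-90),(c[0]+70,c[1]+90),lambda I,W:(g(I)<150)&(W[...,2]<20),w)
        rect(n+' white',(c[0]-70,c[1]-90),(c[0]+70,c[1]+90),lambda I,W:(I.min(2)>150),w)
    rect('bay',(450,-200),(690,140),lambda I,W:(I[...,2]-I[...,0]>15)&(g(I)<230)&(W[...,2]<26),w)
    rect('high z>45',(450,-200),(690,140),lambda I,W:(W[...,2]>45),w)
    rect('reel',(450,0),(690,140),lambda I,W:(W[...,2]>48)&(W[...,2]<60),w)
    rect('mod',(450,-200),(690,-30),lambda I,W:(W[...,2]>45)&(W[...,2]<66),w)
    rect('jar',(560,-60),(690,0),lambda I,W:(W[...,2]>34)&(W[...,2]<46),w)
    rect('jawA',(540,-5),(680,140),lambda I,W:(W[...,2]>20)&(W[...,2]<30)&(I.min(2)>110),w)
    rect('jawB',(540,-200),(680,-65),lambda I,W:(W[...,2]>20)&(W[...,2]<30)&(I.min(2)>110),w)
E
```

```text
bay [569. -23.   5.]
mat [ 538. -355.    9.]
nestL? [393. 277.   2.]
nestR? [ 393. -277.    4.]
reel [542.  40.  59.]
mod [549. -83.  54.]
mat t 971 [ 539.7 -345.4] [151.5 110.3] 87.3 mean [ 538.2 -345.4    4.6]
nA dark t 42 [393.5 274.3] [120.9  67.7] 84.6 mean [405.5 304.3  11.5]
nA white t 347 [393.7 277.1] [103.2  58. ] 85.4 mean [386.2 271.6   4. ]
nB dark t 195 [ 393.2 -273.7] [117.7  72.8] 84.4 mean [ 408.2 -298.7   12.3]
nB white t 344 [ 393.7 -274.5] [104.9  58.4] 82.8 mean [ 388.5 -265.8    4.4]
bay t 2253 [571. -22.] [150.7 272.2] 0.1 mean [568.1 -23.    4.7]
high z>45 t 477 [568.  -22.3] [ 89.7 206.5] 1.6 mean [551.5 -23.3  56.3]
reel t 169 [562.2  45.4] [82.1 53.6] 14.1 mean [550.7  43.9  56.7]
mod t 247 [565.6 -73.2] [96.2 83. ] 83.5 mean [552.  -84.   55.1]
jar t 37 [597.9 -36.1] [70.  20.6] 35.0 mean [614.6 -23.7  40.3]
jawA t 136 [604.5  44.1] [86.3 42. ] 89.3 mean [598.   29.7  25.6]
jawB t 69 [596.5 -98.6] [18.7 61.9] 1.7 mean [596.2 -92.8  25.7]
mat s 0
nA dark s 528 [397.5 277.9] [121.9  76.7] 85.2 mean [410.2 287.1  12.7]
nA white s 310 [391.1 277.3] [105.7  55. ] 84.8 mean [381.8 268.3   5.8]
nB dark s 257 [ 399.6 -271.8] [121.9  76.8] 85.3 mean [ 409.1 -273.2   12.6]
nB white s 149 [ 384.8 -269.8] [108.8  47.1] 73.4 mean [ 384.7 -266.8    6.3]
bay s 2359 [572.  -21.7] [152.9 277.2] 0.1 mean [592.2  -0.8   9.3]
high z>45 s 708 [561.1 -23.2] [ 82.4 209.4] 1.1 mean [556.3 -17.5  56.1]
reel s 244 [548.8  39.7] [59.2 53.2] 33.5 mean [553.3  43.9  57.4]
mod s 349 [559.2 -94.3] [60.6 90.3] 24.9 mean [557.5 -82.   55. ]
jar s 78 [595.  -38.5] [79.9 21.4] 36.9 mean [609.9 -27.3  39.9]
jawA s 251 [604.2  42.4] [90.7 47.1] 89.9 mean [598.2  33.1  27.2]
jawB s 114 [595.4 -98.1] [66.  20.3] 89.7 mean [596.7 -94.1  27.2]
```

View pics/z1.png

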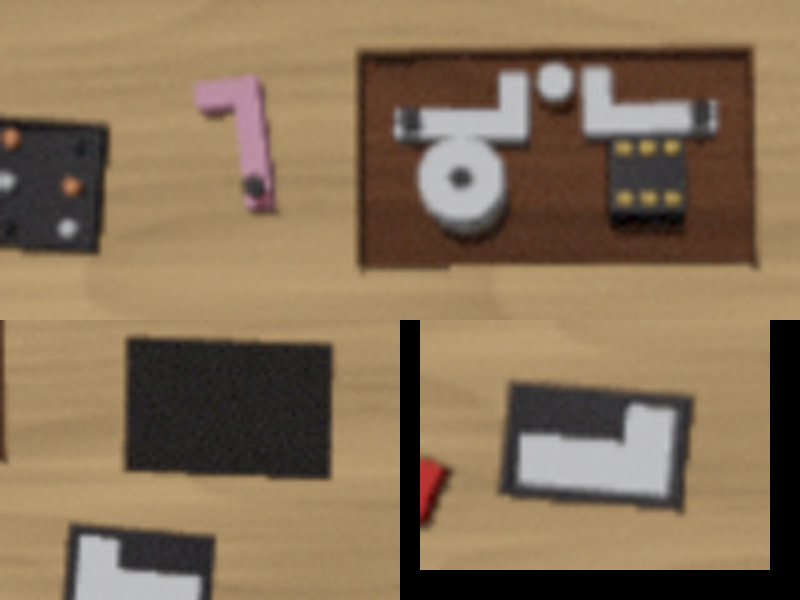

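```bash
cat >> h.py <<'E'
def to(x,y,z,yawdeg,s=None):
    s=s or env.state();p=np.array(s['eef_pos']);w=s['tcp_rot'][2]
    d=np.array([x,y,z])-p;tx=np.array([np.cos(w),np.sin(w),0]);ty=np.array([np.sin(w),-np.cos(w),0])
    a=(w-np.radians(yawdeg)+np.pi)%(2*np.pi)-np.pi
    return np.round([d@tx/1000,d@ty/1000,-d[2]/1000,a],4).tolist()
E
python3 - <<'E'
from h import *
for w in('top','scene'):
    d=np.load(w+'1.npz');W=d['W'];I=d['im'].astype(int)
    def sel(lo,hi,z0,z1):
        return W[(W[...,2]>z0)&(W[...,2]<z1)&(W[...,0]>lo[0])&(W[...,0]<hi[0])&(W[...,1]>lo[1])&(W[...,1]<hi[1])]
    for n,a,b,z0,z1 in(('reel',(500,0),(582,100),55,64),('mod',(500,-140),(582,-40),50,60),('jarcap',(590,-50),(650,5),36,48),('jaw A bar',(560,0),(610,100),22,31),('jaw B bar',(560,-150),(610,-45),22,31)):
        p=sel(a,b,z0,z1);q=np.percentile(p[:,:2],[3,97],axis=0)
        print(w,n,len(p),'mid',q.mean(0).round(1),'size',(q[1]-q[0]).round(1),'z',np.median(p[:,2]).round(1),cv2.minAreaRect(p[:,:2].astype(np.float32))[2])
for t in [(400,400,175,180),(550,0,150,180),(549,-84,100,180)]:print(to(*t))
E
```

```text
top reel 187 mid [549.7  42.8] size [49.6 45.1] z 58.3 89.88758850097656
top mod 190 mid [551.  -83.3] size [50.6 46.9] z 54.5 89.68113708496094
top jarcap 33 mid [618.2 -21.5] size [18.  17.2] z 40.2 41.38471984863281
top jaw A bar 112 mid [595.5  41.8] size [20.1 81.4] z 26.7 2.2224373817443848
top jaw B bar 105 mid [597.2 -88.3] size [18.8 81.7] z 26.3 86.67839050292969
scene reel 288 mid [549.3  41.7] size [51.3 49.6] z 59.4 33.1840705871582
scene mod 227 mid [553.8 -83. ] size [45.2 48.8] z 55.4 0.6358504891395569
scene jarcap 58 mid [619.5 -21.1] size [18.8 18.7] z 40.9 89.0378189086914
scene jaw A bar 278 mid [586.9  44.5] size [36.8 83.4] z 27.1 5.199778079986572
scene jaw B bar 238 mid [588.4 -86.5] size [34.  77.6] z 27.2 86.71031188964844
[-0.2989, -0.1445, -0.0008, -0.2288]
[-0.5357, -0.5, 0.0242, -0.2288]
[-0.5538, -0.5821, 0.0742, -0.2288]
```

```bash
W='-0.299,-0.145,0,-0.2288'; python3 -m pendant '[[[1,-0.299,-0.145,0,-0.2288],[1,-0.299,-0.145,0,-0.2288],[1,-0.299,-0.145,0,-0.2288],[1,-0.299,-0.145,0,-0.2288],[1,-0.299,-0.145,0,-0.2288],[1,-0.299,-0.145,0,-0.2288],[1,-0.299,-0.145,0,-0.2288],[1,-0.536,-0.500,0.024,-0.2288]]]'; python3 -c "
from h import *
for t in [(551,-83.5,110,180),(551,-83.5,20,180)]:print(to(*t))"
```

```text
t: 0.9
eef_pos: [419.7, 352.8, 171.7]
tcp_rot: [3.141, 0.001, -3.142]
ft_force: [0.6, -0.5, 0.2]
opening: 1.0
[-0.1313, -0.4363, 0.0617, 0.0001]
[-0.1313, -0.4363, 0.1517, 0.0001]
```

```bash
python3 -m pendant '[[[1,-0.131,-0.4363,0.0617,0],[1,-0.131,-0.4363,0.0617,0],[1,-0.131,-0.4363,0.0617,0],[1,-0.131,-0.4363,0.0617,0],[1,-0.131,-0.4363,0.0617,0],[1,-0.131,-0.4363,0.0617,0],[1,-0.131,-0.4363,0.0617,0],[1,-0.131,-0.4363,0.0617,0]]]'; python3 -c "
from h import *
for t in [(551,-83.5,110,180),(551,-83.5,20,180)]:print(to(*t))"
```

```text
t: 1.7
eef_pos: [531.8, -28.7, 117.8]
tcp_rot: [3.141, -0.0, 3.142]
ft_force: [0.8, -0.2, -0.1]
opening: 1.001
[-0.0193, -0.0548, 0.0078, -0.0001]
[-0.0193, -0.0548, 0.0978, -0.0001]
```

```bash
python3 -m pendant '[[[1,-0.019,-0.055,0.008,0],[1,-0.019,-0.055,0.008,0],[1,-0.019,-0.055,0.008,0],[1,-0.019,-0.055,0.008,0],[1,-0.019,-0.055,0.008,0],[1,-0.019,-0.055,0.008,0],[1,-0.019,-0.055,0.008,0],[1,-0.019,-0.055,0.008,0]]]'; python3 - <<'E'
from h import *
im,W=cam('scene','s2.png')
cv2.imwrite('pics/s2z.png',cv2.resize(im[120:280,140:340],None,fx=4,fy=3.7))
print(env.state()['eef_pos'])
E
```

```text
t: 2.5
eef_pos: [550.6, -81.1, 110.4]
tcp_rot: [3.142, 0.0, -3.141]
ft_force: [-0.4, 0.2, -0.2]
opening: 1.003
[550.62425355 -81.26249489 110.37051239]
```

View pics/s2z.png

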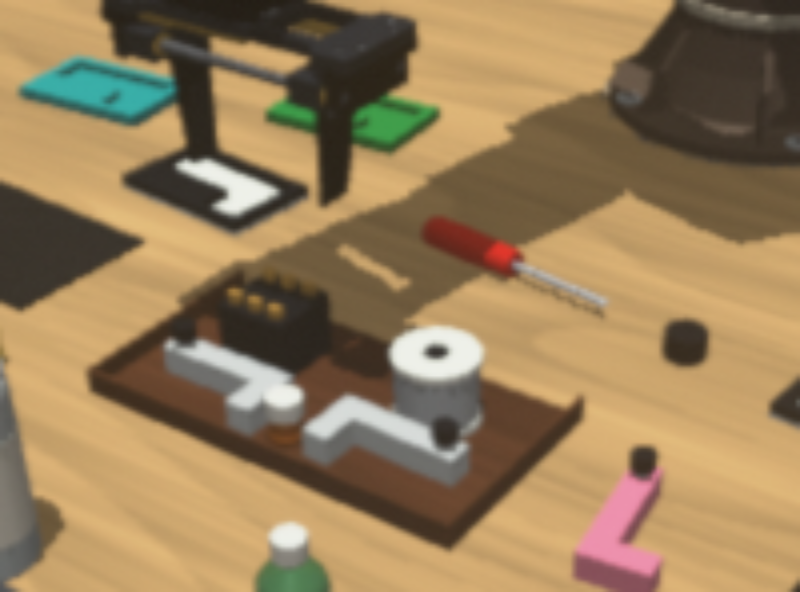

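```bash
python3 -m pendant '[[[1,-0.001,-0.002,0.045,0],[1,-0.001,-0.002,0.08,0],[1,-0.001,-0.002,0.094,0],[1,-0.001,-0.002,0.094,0],[0,-0.001,-0.002,0.094,0],[0,-0.001,-0.002,0.094,0],[0,-0.001,-0.002,0.094,0],[0,-0.001,-0.002,0.094,0]]]'; python3 -m pendant '[[[0,0,0,0,0],[0,0,0,0,0],[0,0,0,-0.005,0],[0,0,0,-0.04,0],[0,0,0,-0.08,0],[0,0,-0.04,-0.11,0],[0,0,-0.08,-0.11,0],[0,0,-0.12,-0.11,0]]]'
```

```text
t: 3.35
eef_pos: [552.0, -83.7, 17.0]
tcp_rot: [-3.141, 0.001, 3.142]
ft_force: [-0.7, -0.9, 0.1]
opening: 0.717
t: 4.15
eef_pos: [552.0, -205.0, 128.0]
tcp_rot: [-3.14, 0.002, -3.141]
ft_force: [0.7, 0.5, -0.6]
opening: 0.048
```

```bash
python3 - <<'E'
from h import *
im,W=cam('scene');im2,W2=cam('top')
cv2.imwrite('pics/s3.png',np.hstack([cv2.resize(im[130:270,130:330],None,fx=3.0,fy=3.0)[:, :400*1+100],cv2.resize(im2[112:176,200:300],None,fx=3,fy=6.5)[:420]]) if 0 else cv2.resize(im[130:270,130:330],None,fx=4,fy=4))
m=(W2[...,2]>50)&(W2[...,2]<60)&(W2[...,0]>500)&(W2[...,0]<582)&(W2[...,1]>-140)&(W2[...,1]<-40)
p=W2[m];q=np.percentile(p[:,:2],[3,97],axis=0) if len(p) else 0;print(len(p),q)
E
```

```text
196 [[ 525.75329637 -106.8295084 ]
 [ 576.63356113  -59.83751484]]
```

View pics/s3.png

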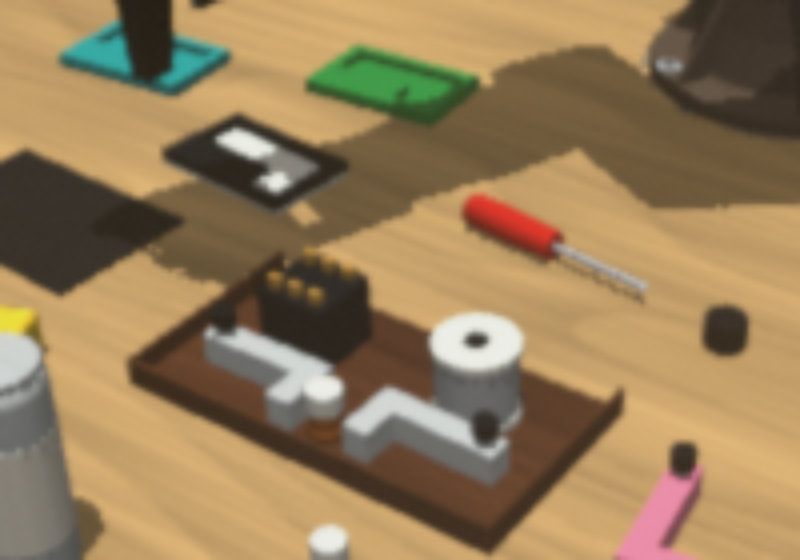

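```bash
python3 -m pendant '[[[1,0,0.05,0,0],[1,0,0.1,0,0],[1,0,0.1215,0,0],[1,0,0.1215,0,0],[1,0,0.1215,0,0],[1,0,0.1215,0,0],[1,0,0.1215,0,0],[1,0,0.1215,0,0]]]'; python3 -m pendant '[[[1,0,0,0,0],[1,0,0,0,0],[1,0,0,0,0],[1,0,0,0.03,0],[1,0,0,0.07,0],[1,0,0,0.1,0],[1,0,0,0.112,0],[0.6,0,0,0.112,0]]]';  python3 -m pendant '[[[0,0,0,0,0],[0,0,0,0,0],[0,0,0,0,0],[0,0,0,0,0],[0,0,0,0,0],[0,0,0,0,0],[0,0,0,0,0],[0,0,0,0,0]]]'
```

```text
t: 5.05
eef_pos: [551.6, -83.0, 126.2]
tcp_rot: [3.142, -0.0, 3.14]
ft_force: [-0.1, -1.0, -0.3]
opening: 0.629
t: 5.85
eef_pos: [551.1, -82.0, 13.1]
tcp_rot: [3.141, -0.002, -3.142]
ft_force: [-0.9, -1.1, -0.4]
opening: 0.957
t: 6.65
eef_pos: [551.8, -82.2, 14.4]
tcp_rot: [-3.142, 0.0, 3.142]
ft_force: [0.4, -0.2, 4.4]
opening: 0.3
```

```bash
python3 - <<'E'
from h import *
im,W=cam('scene')
print(env.state()['opening'])
cv2.imwrite('pics/s4.png',cv2.resize(im[130:270,130:330],None,fx=4,fy=4))
E
```

```text
0.2558945518179141
```

View pics/s4.png

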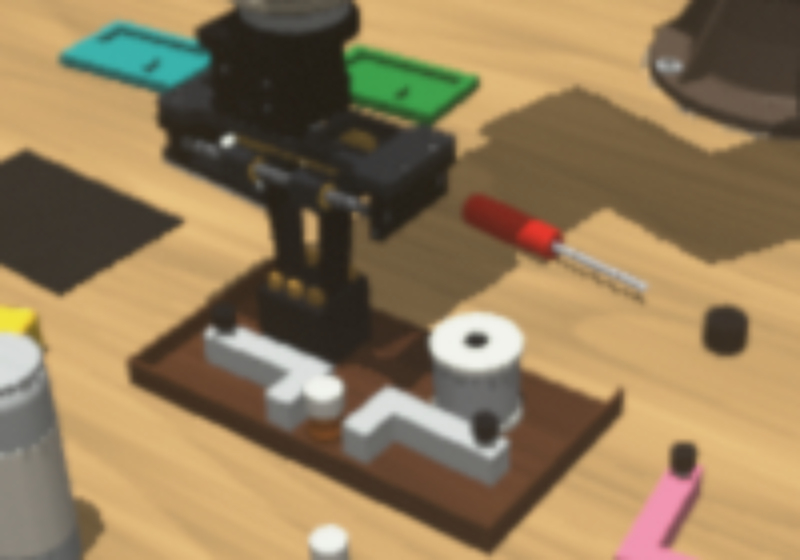

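```bash
python3 - <<'E'
from h import *
im,W=cam('scene')
s=env.state();print(s['eef_pos'],s['joints'].round(3),s['tcp_rot'])
for (u,v) in [(70,45),(75,50),(83,45),(84,60),(72,60),(60,30),(110,35),(95,45),(75,75),(65,45),(77,65),(88,70)]:
    print((u,v),W[130+v,130+u].round(0),im[130+v,130+u])
E
```

```text
[551.86382489 -82.1825042   14.42999606] [-0.266  0.61   1.872  0.     0.658 -1.837] [-3.14155879e+00  5.57936492e-04  3.14158882e+00]
(70, 45) [580. -76. 147.] [60 63 65]
(75, 50) [585. -57. 142.] [34 39 42]
(83, 45) [568. -46. 151.] [31 39 44]
(84, 60) [551. -61.  94.] [25 31 36]
(72, 60) [557. -95.  85.] [29 35 41]
(60, 30) [ 575. -109.  175.] [36 41 44]
(110, 35) [531.   6. 177.] [57 59 60]
(95, 45) [586.   3. 176.] [51 52 53]
(75, 75) [573. -75.  56.] [42 47 53]
(65, 45) [576. -97. 138.] [68 77 80]
(77, 65) [535. -99.  56.] [34 56 72]
(88, 70) [537. -62.  56.] [31 42 51]
```

```bash
python3 -m pendant '[[[1,0,0,0,0],[1,0,0,0,0],[1,0,0,0,0],[1,0,0,-0.02,0],[1,0,0,-0.06,0],[1,0,0,-0.1,0],[1,0,0,-0.1,0],[1,0,0,-0.1,0]]]'; python3 - <<'E'
from h import *
im,W=cam('scene','s5.png');np.savez('s5.npz',im=im,W=W)
s=env.state();print(s['eef_pos'],s['opening'])
m=(abs(W[...,0]-552)<45)&(W[...,1]>-160)&(W[...,1]<0)&(W[...,2]>75)&(W[...,2]<250)
p=W[m];print(len(p))
for z in range(75,250,10):
    q=p[(p[:,2]>=z)&(p[:,2]<z+10)]
    if len(q):print(z,len(q),np.percentile(q[:,0],[5,50,95]).round(),np.percentile(q[:,1],[5,25,75,95]).round())
im2,W2=cam('top')
m=(W2[...,2]>50)&(W2[...,2]<60)&(W2[...,0]>500)&(W2[...,0]<582)&(W2[...,1]>-140)&(W2[...,1]<-40)
p=W2[m];print(len(p),np.percentile(p[:,:2],[3,97],axis=0) if len(p) else 0)
cv2.imwrite('pics/s5z.png',cv2.resize(im[100:270,130:330],None,fx=4,fy=3.5))
E
```

```text
t: 7.55
eef_pos: [551.6, -82.1, 114.4]
tcp_rot: [-3.141, 0.001, -3.142]
ft_force: [-0.7, -0.7, -0.0]
opening: 0.831
[551.10023509 -81.97729429 113.48241722] 0.8719901216229144
766
155 45 [542. 555. 563.] [-125. -123.  -39.  -38.]
165 54 [542. 555. 564.] [-125. -123.  -36.  -35.]
175 63 [543. 557. 564.] [-127. -123.  -35.  -34.]
185 58 [543. 557. 563.] [-128. -123.  -34.  -33.]
195 74 [542. 558. 564.] [-126. -123.  -33.  -32.]
205 71 [543. 559. 564.] [-130. -124.  -32.  -31.]
215 55 [544. 561. 564.] [-131. -125.  -37.  -30.]
225 28 [535. 563. 568.] [-131. -128.  -99.   -1.]
235 177 [531. 578. 587.] [-157. -124.   -1.   -0.]
245 141 [534. 581. 587.] [-146. -121.  -13.   -0.]
0 0
```

View pics/s5z.png

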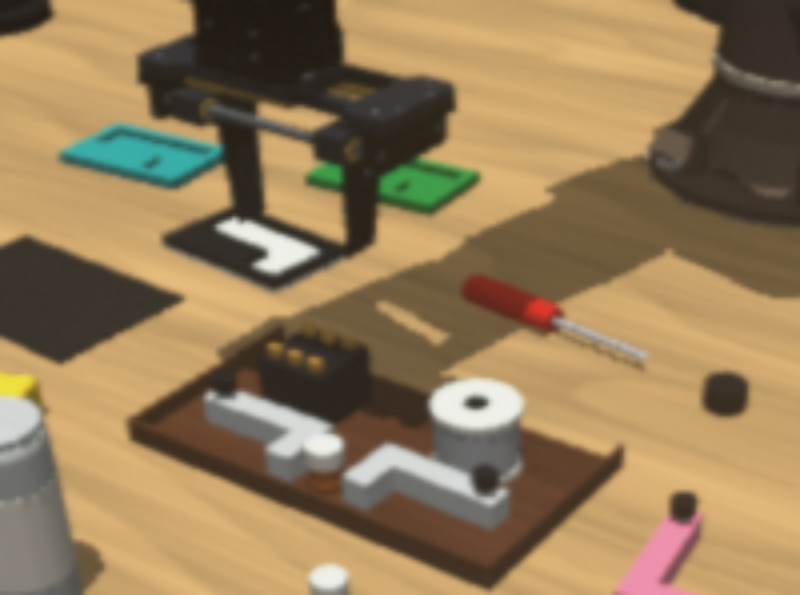

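```bash
python3 - <<'E'
from h import *
d=np.load('s5.npz');W=d['W']
m=(abs(W[...,0]-552)<30)&(W[...,1]>-150)&(W[...,1]<-10)&(W[...,2]>100)&(W[...,2]<200)
for s in (W[...,1]>-80,W[...,1]<-80):
    z=np.sort(W[m&s][:,2]);print(z[:12].round(1))
    c=np.argwhere(m&s);b=c[c[:,0]>=c[:,0].max()-1]
    for r in b: print(r,W[tuple(r)].round(1))
m=(W[...,2]>53)&(W[...,2]<60)&(W[...,0]>500)&(W[...,0]<582)&(W[...,1]>-140)&(W[...,1]<-40)
q=np.percentile(W[m][:,:2],[3,97],axis=0);print('mod',q.mean(0),q[1]-q[0])
E
```

```text
[156.  157.4 157.6 158.2 158.3 158.3 158.4 158.9 159.1 159.2 159.6 160.2]
[171 216] [562.3 -41.4 160.4]
[171 217] [561.9 -38.8 161.1]
[171 218] [558.6 -38.5 159.6]
[171 219] [555.6 -37.9 158.4]
[172 216] [562.  -41.9 157.4]
[172 217] [561.8 -39.  158.3]
[172 218] [559.7 -37.7 157.6]
[156.4 156.8 156.9 157.1 158.2 158.3 158.8 158.9 159.1 159.7 159.7 160. ]
[162 189] [ 562.8 -124.8  158.8]
[162 190] [ 560.9 -123.3  158.3]
[162 191] [ 559.4 -121.4  158.2]
[163 189] [ 564.5 -123.5  157.1]
[163 190] [ 562.1 -122.4  156.4]
mod [553.57164774 -83.4171878 ] [45.23257598 48.30031547]
```

```bash
python3 -m pendant '[[[1,-0.001,-0.0015,0.03,0],[1,-0.001,-0.0015,0.07,0],[1,-0.001,-0.0015,0.1,0],[1,-0.001,-0.0015,0.125,0],[1,-0.001,-0.0015,0.138,0],[1,-0.001,-0.0015,0.138,0],[0.5,-0.001,-0.0015,0.138,0],[0,-0.001,-0.0015,0.138,0]]]';  python3 -m pendant '[[[0,0,0,0,0],[0,0,0,0,0],[0,0,0,0,0],[0,0,0,0,0],[0,0,0,0,0],[0,0,0,0,0],[0,0,0,0,0],[0,0,0,0,0]]]'
```

```text
t: 8.45
eef_pos: [553.2, -83.8, -22.8]
tcp_rot: [-3.141, 0.001, -3.142]
ft_force: [-0.3, 0.2, 0.3]
opening: 0.886
t: 9.25
eef_pos: [552.7, -83.7, -23.5]
tcp_rot: [-3.142, 0.0, 3.142]
ft_force: [-0.8, 0.2, 5.7]
opening: 0.545
```

```bash
python3 -m pendant '[[[0,0,0,-0.01,0],[0,0,0,-0.04,0],[0,0,0,-0.08,0],[0,0.014,-0.04,-0.09,0],[0,0.014,-0.08,-0.09,0],[0,0.014,-0.12,-0.09,0],[0,0.014,-0.16,-0.09,0],[0,0.014,-0.2,-0.09,0]]]';  python3 -m pendant '[[[0,0,-0.04,0,0],[0,0,-0.08,0,0],[0,0,-0.11,0,0],[0,0,-0.118,0,0],[0,0,-0.118,0.03,0],[0,0,-0.118,0.06,0],[0,0,-0.118,0.075,0],[0,0,-0.118,0.075,0]]]'; python3 - <<'E'
from h import *
im,W=cam('scene')
cv2.imwrite('pics/s6.png',cv2.resize(im[100:270,60:260],None,fx=4,fy=3.5))
s=env.state();print(s['eef_pos'],s['opening'],s['ft_force'])
E
```

```text
t: 10.05
eef_pos: [538.2, -285.1, 66.5]
tcp_rot: [3.141, -0.0, 3.142]
ft_force: [0.2, 0.7, -2.6]
opening: 0.547
t: 10.85
eef_pos: [537.8, -400.2, -10.7]
tcp_rot: [3.139, -0.003, -3.141]
ft_force: [0.1, -0.0, -2.9]
opening: 0.544
[ 538.53736575 -400.92722839   -9.07157678] 0.5444146997689137 [ 0.17939441 -0.06968873 -1.82825991]
```

View pics/s6.png

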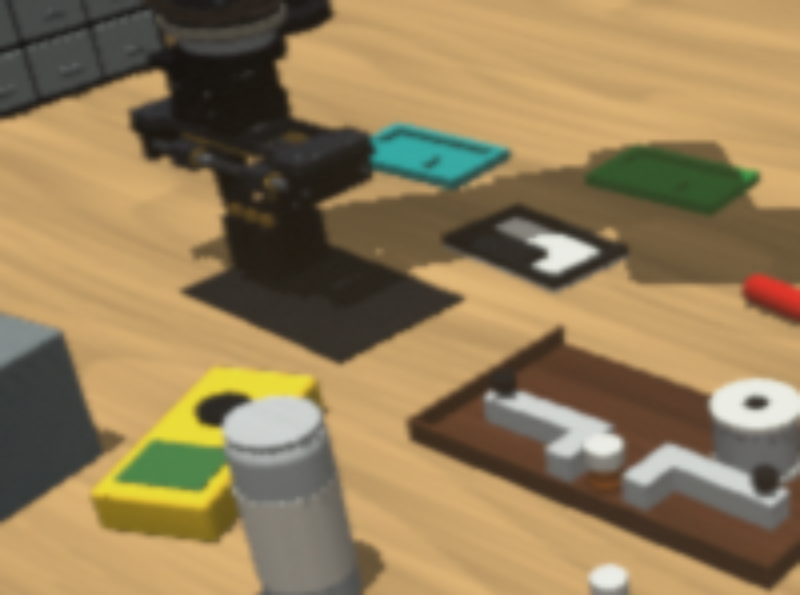

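```bash
python3 -m pendant '[[[0,0,0,0.007,0],[0,0,0,0.0125,0],[0,0,0,0.0135,0],[0,0,0,0.0135,0],[1,0,0,0.0135,0],[1,0,0,0.0135,0],[1,0,0,0.0135,0],[1,0,0,0.0135,0]]]';  python3 -m pendant '[[[1,0,0,0,0],[1,0,0,-0.01,0],[1,0,0,-0.04,0],[1,0,0,-0.09,0],[1,0,0.03,-0.12,0],[1,0,0.08,-0.12,0],[1,0,0.13,-0.12,0],[1,0,0.18,-0.12,0]]]'; python3 -c "
from h import *
print(to(549.5,42.5,98,180))"
```

```text
t: 11.7
eef_pos: [538.7, -401.7, -22.1]
tcp_rot: [-3.141, 0.0, 3.142]
ft_force: [-0.7, 0.1, -0.1]
opening: 0.824
t: 12.5
eef_pos: [538.4, -220.1, 98.8]
tcp_rot: [-3.141, 0.001, 3.141]
ft_force: [-0.0, -0.3, -0.3]
opening: 0.999
[-0.0109, 0.2626, 0.0008, -0.0007]
```

```bash
python3 -m pendant '[[[1,-0.011,0.045,0,0],[1,-0.011,0.09,0,0],[1,-0.011,0.14,0,0],[1,-0.011,0.19,0,0],[1,-0.011,0.235,0,0],[1,-0.011,0.264,0,0],[1,-0.011,0.264,0,0],[1,-0.011,0.264,0,0]]]'; python3 - <<'E'
from h import *
print(env.state()['eef_pos'],to(549.5,42.5,-25,180))
im,W=cam('top')
m=(W[...,2]>47)&(W[...,2]<66)&(W[...,0]>480)&(W[...,0]<600)&(W[...,1]>-460)&(W[...,1]<-250)
q=np.percentile(W[m][:,:2],[3,97],axis=0);print('mod on mat',q.mean(0),q[1]-q[0],np.median(W[m][:,2]))
E
```

```text
t: 13.3
eef_pos: [549.7, 42.7, 98.3]
tcp_rot: [-3.142, 0.001, -3.14]
ft_force: [-0.5, 0.1, -0.0]
opening: 1.0
[549.74034713  42.65575537  98.3087286 ] [0.0002, -0.0002, 0.1233, 0.0016]
mod on mat [ 536.6851669  -399.28748414] [47.00617638 48.99653682] 55.13958664659022
```

```bash
python3 -m pendant '[[[1,0,0,0.03,0],[1,0,0,0.07,0],[1,0,0,0.1,0],[1,0,0,0.118,0],[1,0,0,0.123,0],[0.6,0,0,0.123,0],[0,0,0,0.123,0],[0,0,0,0.123,0]]]';  python3 -m pendant '[[[0,0,0,0,0],[0,0,0,0,0],[0,0,0,0,0],[0,0,0,0,0],[0,0,0,0,0],[0,0,0,0,0],[0,0,0,0,0],[0,0,0,0,0]]]'
```

```text
t: 14.15
eef_pos: [550.3, 42.1, -24.1]
tcp_rot: [-3.142, 0.002, 3.141]
ft_force: [0.4, 0.5, 0.2]
opening: 0.805
t: 14.95
eef_pos: [549.9, 42.3, -24.8]
tcp_rot: [-3.142, 0.001, -3.141]
ft_force: [-1.5, -1.2, 4.3]
opening: 0.578
```

```bash
python3 -m pendant '[[[0,0,0,-0.01,0],[0,0,0,-0.04,0],[0,0,0,-0.08,0],[0,0.011,-0.04,-0.09,0],[0,0.011,-0.08,-0.09,0],[0,0.011,-0.12,-0.09,0],[0,0.011,-0.16,-0.09,0],[0,0.011,-0.2,-0.09,0]]]';  python3 -m pendant '[[[0,0,-0.04,0,0],[0,0,-0.08,0,0],[0,0,-0.12,0,0],[0,0,-0.15,0,0],[0,0,-0.15,0.03,0],[0,0,-0.15,0.06,0],[0,0,-0.15,0.075,0],[0,0,-0.15,0.08,0]]]'; python3 -m pendant '[[[0,0,0,0.005,0],[0,0,0,0.009,0],[0,0,0,0.009,0],[0,0,0,0.009,0],[0,0,0,0.009,0],[0,0,0,0.009,0],[0,0,0,0.009,0],[0,0,0,0.009,0]]]'
```

```text
t: 15.75
eef_pos: [538.2, -159.0, 65.1]
tcp_rot: [3.141, -0.0, -3.142]
ft_force: [0.4, 0.4, -3.3]
opening: 0.577
t: 16.55
eef_pos: [537.9, -307.0, -16.6]
tcp_rot: [3.14, -0.002, -3.141]
ft_force: [-0.2, 0.2, -3.4]
opening: 0.576
t: 17.35
eef_pos: [538.7, -307.7, -24.2]
tcp_rot: [-3.142, 0.0, 3.142]
ft_force: [0.0, -0.4, -3.2]
opening: 0.579
```

```bash
python3 -m pendant '[[[0,0,0,0.001,0],[0,0,0,0.001,0],[1,0,0,0.001,0],[1,0,0,0.001,0],[1,0,0,0.001,0],[1,0,0,0.001,0],[1,0,0,0.001,0],[1,0,0,0,0]]]';  python3 -m pendant '[[[0.6,0,0,-0.03,0],[0.6,0,0,-0.08,0],[0.6,0,0,-0.12,0],[0.5,0,0.04,-0.12,0.15],[0.5,0,0.08,-0.12,0.3],[0.5,0,0.12,-0.12,0.45],[0.5,0,0.16,-0.12,0.6],[0.5,0,0.2,-0.12,0.75]]]'; python3 - <<'E'
from h import *
im,W=cam('top');
cv2.imwrite('pics/t7.png',cv2.resize(im[110:176,190:390],None,fx=4,fy=4))
I=im.astype(int)
for n,a,b,z0,z1 in(('reel',(480,-350),(600,-260),52,64),('A',(580,-2),(605,100),22,30),('B',(580,-150),(605,-47),22,30)):
    m=(W[...,2]>z0)&(W[...,2]<z1)&(W[...,0]>a[0])&(W[...,0]<b[0])&(W[...,1]>a[1])&(W[...,1]<b[1])
    q=np.percentile(W[m][:,:2],[3,97],axis=0);print(n,m.sum(),q.mean(0).round(1),(q[1]-q[0]).round(1),np.median(W[m][:,2]))
    if n!='reel':
        p=W[m];k=np.polyfit(p[:,1],p[:,0],1);print('slope deg',np.degrees(np.arctan(k[0])),'x span',q[:,0])
print(to(595,42.5,98,90),to(596,-88,98,90),env.state()['tcp_rot'])
E
```

```text
t: 18.15
eef_pos: [538.6, -307.6, -24.4]
tcp_rot: [3.141, -0.0, 3.142]
ft_force: [0.8, -0.0, -0.5]
opening: 0.988
t: 18.95
eef_pos: [538.4, -106.2, 95.9]
tcp_rot: [3.141, 0.0, 2.385]
ft_force: [0.5, -0.6, -1.1]
opening: 0.506
reel 220 [ 537.7 -306.4] [48.3 48.8] 58.56073683402772
A 96 [594.2  40.8] [18.5 79.2] 26.02511436652906
slope deg -1.4700373268934734 x span [584.94989409 603.40942119]Traceback (most recent call last):
  File "<stdin>", line 7, in <module>
    return _quantile_unchecked(
        a, q, axis, out, overwrite_input, method, keepdims, weights)
    return _ureduce(a,
                    func=_quantile_ureduce_func,
    ...<5 lines>...
                    overwrite_input=overwrite_input,
                    method=method)
    r = func(a, **kwargs)
    result = _quantile(arr,
                       quantiles=q,
    ...<2 lines>...
                       out=out,
                       weights=wgt)
    slices_having_nans = np.isnan(arr[-1, ...])
                                  ~~~^^^^^^^^^
IndexError: index -1 is out of bounds for axis 0 with size 0
```

View pics/t7.png

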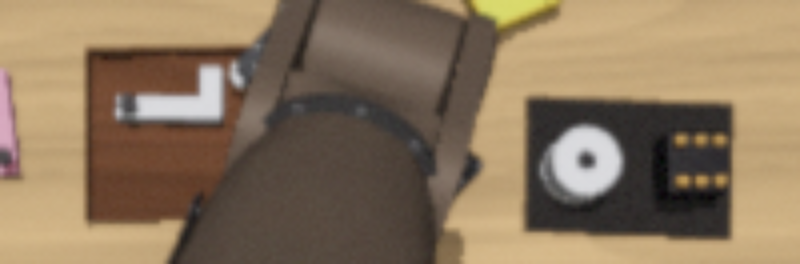

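```bash
python3 -c "
from h import *
print(to(594.5,41.5,98,90))"
```

```text
[0.0588, 0.1421, -0.0021, 0.8001]
```

```bash
python3 -m pendant '[[[0.5,0.018,0.044,0,0.15],[0.5,0.036,0.088,0,0.3],[0.5,0.0588,0.142,0,0.45],[0.5,0.0588,0.142,0,0.6],[0.5,0.0588,0.142,0,0.75],[0.5,0.0588,0.142,0,0.8],[0.5,0.0588,0.142,0,0.8],[0.5,0.0588,0.142,0,0.8]]]'; python3 - <<'E'
from h import *
print(to(594.5,41.5,-27,90))
im,W=cam('scene')
cv2.imwrite('pics/s8.png',cv2.resize(im[100:270,150:350],None,fx=4,fy=3.5))
m=(abs(W[...,0]-594)<60)&(abs(W[...,1]-42)<30)&(W[...,2]>90)&(W[...,2]<205)
for s in(W[...,0]>594,W[...,0]<594):
    p=W[m&s]; print(len(p),np.sort(p[:,2])[:8].round(1),np.percentile(p[:,:2],[5,95],axis=0).round(1).tolist())
E
```

```text
t: 19.8
eef_pos: [592.4, 36.2, 95.8]
tcp_rot: [3.142, -0.0, 1.594]
ft_force: [-0.4, 0.2, 1.3]
opening: 0.5
[0.0052, 0.0023, 0.1228, 0.0234]
202 [137.7 137.8 137.9 138.1 138.4 138.4 138.9 139. ] [[618.3, 27.7], [627.4, 48.9]]
222 [137.4 137.5 137.6 138.4 138.7 138.9 139.2 139.3] [[561.2, 26.5], [569.6, 47.3]]
```

View pics/s8.png

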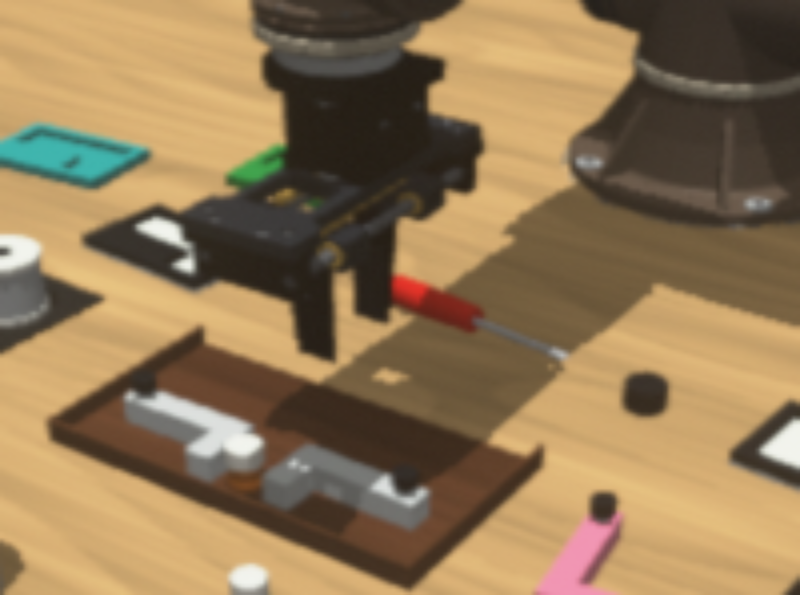

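```bash
python3 -m pendant '[[[0.5,0.005,0.002,0.03,0.023],[0.5,0.005,0.002,0.07,0.023],[0.5,0.005,0.002,0.1,0.023],[0.5,0.005,0.002,0.118,0.023],[0.5,0.005,0.002,0.122,0.023],[0.5,0.005,0.002,0.122,0.023],[0.5,0.005,0.002,0.122,0.023],[0.3,0.005,0.002,0.122,0.023]]]'; python3 -m pendant '[[[0,0,0,0,0],[0,0,0,0,0],[0,0,0,0,0],[0,0,0,0,0],[0,0,0,0,0],[0,0,0,0,0],[0,0,0,0,0],[0,0,0,0,0]]]'; python3 -c "
from h import *
print(env.state()['opening'],to(382,278,64,85),to(382,278,-20,85))"
```

```text
t: 20.65
eef_pos: [595.0, 41.3, -25.0]
tcp_rot: [3.14, -0.0, 1.569]
ft_force: [-0.4, 0.1, -0.0]
opening: 0.458
t: 21.45
eef_pos: [594.2, 41.4, -26.1]
tcp_rot: [-3.142, -0.0, 1.569]
ft_force: [-2.8, 0.1, 5.5]
opening: 0.187
0.18741615703436995 [0.2362, -0.2127, -0.0901, 0.0851] [0.2362, -0.2127, -0.0061, 0.0851]
```

```bash
python3 -m pendant '[[[0,0,0,-0.01,0],[0,0,0,-0.04,0],[0,0,0,-0.08,0],[0,0.03,-0.027,-0.08,0.085],[0,0.06,-0.054,-0.08,0.085],[0,0.09,-0.081,-0.08,0.085],[0,0.12,-0.108,-0.08,0.085],[0,0.15,-0.135,-0.08,0.085]]]'; python3 -c "
from h import *
print(to(382,278,54,85),to(382,278,-16,85))"
```

```text
t: 22.25
eef_pos: [458.6, 192.6, 54.2]
tcp_rot: [3.141, -0.0, 1.483]
ft_force: [0.8, 0.5, -1.0]
opening: 0.187
[0.0783, -0.0838, 0.0002, -0.0003] [0.0783, -0.0838, 0.0702, -0.0003]
```

```bash
python3 -m pendant '[[[0,0.03,-0.03,0,0],[0,0.06,-0.06,0,0],[0,0.077,-0.083,0,0],[0,0.077,-0.083,0.03,0],[0,0.077,-0.083,0.05,0],[0,0.077,-0.083,0.06,0],[0,0.077,-0.083,0.06,0],[0,0.077,-0.083,0.06,0]]]'; python3 - <<'E'
from h import *
print(env.state()['eef_pos'],to(382,278,-26,85))
im,W=cam('scene')
cv2.imwrite('pics/s9.png',cv2.resize(im[150:270,280:440],None,fx=5,fy=5))
E
```

```text
t: 23.05
eef_pos: [384.0, 275.6, -5.7]
tcp_rot: [3.141, -0.0, 1.483]
ft_force: [0.1, 0.5, -1.2]
opening: 0.183
[384.02125721 275.60969824  -5.74635228] [0.0022, -0.0022, 0.0203, -0.0003]
```

View pics/s9.png

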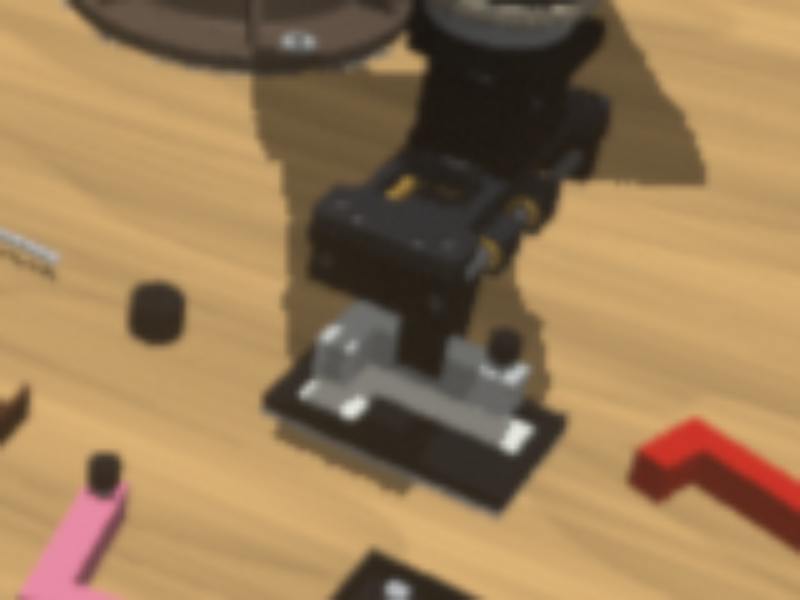

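```bash
python3 -m pendant '[[[0,0.002,-0.002,0.008,0],[0,0.002,-0.002,0.015,0],[0,0.002,-0.002,0.0195,0],[0,0.002,-0.002,0.0195,0],[0,0.002,-0.002,0.0195,0],[0,0.002,-0.002,0.0195,0],[0,0.002,-0.002,0.0195,0],[0,0.002,-0.002,0.0195,0]]]'
```

```text
t: 23.9
eef_pos: [381.8, 277.8, -25.7]
tcp_rot: [3.142, -0.0, 1.484]
ft_force: [-1.2, 0.4, -1.4]
opening: 0.187
```

```bash
python3 -m pendant '[[[0.5,0,0,0,0],[0.5,0,0,0,0],[0.5,0,0,0,0],[0.5,0,0,0,0],[0.5,0,0,-0.01,0],[0.5,0,0,-0.04,0],[0.5,0,0,-0.08,0],[0.5,0,0,-0.12,0]]]';python3 -c "
from h import *
print(to(596,-88,98,90))"
```

```text
t: 24.7
eef_pos: [381.4, 277.5, 96.1]
tcp_rot: [-3.141, 0.0, 1.484]
ft_force: [-0.5, -0.3, 1.0]
opening: 0.497
[-0.3455, 0.2456, -0.0019, -0.0872]
```

```bash
python3 -m pendant '[[[0.5,-0.04,0.028,0,-0.087],[0.5,-0.08,0.057,0,-0.087],[0.5,-0.12,0.085,0,-0.087],[0.5,-0.16,0.114,0,-0.087],[0.5,-0.2,0.142,0,-0.087],[0.5,-0.24,0.17,0,-0.087],[0.5,-0.24,0.17,0,-0.087],[0.5,-0.24,0.17,0,-0.087]]]'; python3 - <<'E'
from h import *
im,W=cam('top')
o=np.hstack([cv2.resize(im[170:220,130:200],None,fx=5.7,fy=5.7)[:285],cv2.resize(im[112:176,200:300],None,fx=4,fy=4.453)[:285]])
cv2.imwrite('pics/t10.png',o)
for n,a,b,z0,z1 in(('R',(330,200),(460,350),20,32),('B',(575,-150),(606,-40),20,32),('jar',(600,-45),(650,5),34,48)):
    m=(W[...,2]>z0)&(W[...,2]<z1)&(W[...,0]>a[0])&(W[...,0]<b[0])&(W[...,1]>a[1])&(W[...,1]<b[1])
    p=W[m]
    if len(p)<5: print(n,len(p));continue
    q=np.percentile(p[:,:2],[3,97],axis=0);print(n,m.sum(),q.mean(0).round(1),(q[1]-q[0]).round(1),np.median(p[:,2]),cv2.minAreaRect(p[:,:2].astype(np.float32)))
    k=np.polyfit(p[:,1],p[:,0],1);print('slope deg',np.degrees(np.arctan(k[0])))
print(to(596,-88,98,90),env.state()['eef_pos'])
E
```

```text
t: 25.5
eef_pos: [530.1, 23.1, 94.5]
tcp_rot: [-3.141, -0.0, 1.568]
ft_force: [-0.5, 0.0, -0.6]
opening: 0.498
R 166 [391.6 276. ] [34.2 84.4] 25.69186189486715 ((393.04119873046875, 279.25592041015625), (91.19230651855469, 41.23114776611328), 87.88551330566406)
slope deg -6.821809858491523
B 116 [595.7 -88.2] [15.6 82.2] 25.353674610898018 ((595.8706665039062, -88.32926940917969), (19.254039764404297, 82.62488555908203), 0.0738905817270279)
slope deg 0.7940283697574306
jar 0
[-0.112, 0.0664, -0.0035, -0.0008] [529.66931934  24.03112285  94.49829776]
```

View pics/t10.png

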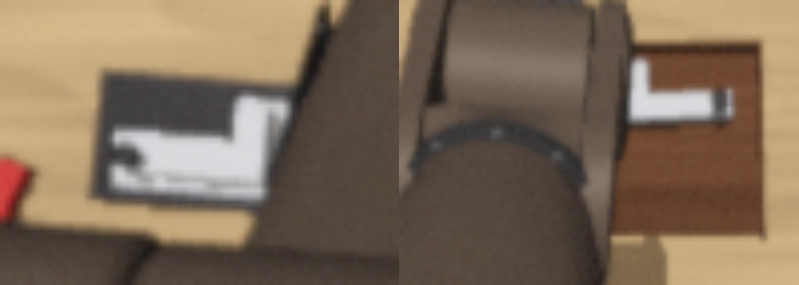

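```bash
python3 -m pendant '[[[0.5,-0.04,0.024,0,0],[0.5,-0.08,0.048,0,0],[0.5,-0.112,0.066,0,0],[0.5,-0.112,0.066,0,0],[0.5,-0.112,0.066,0.03,0],[0.5,-0.112,0.066,0.07,0],[0.5,-0.112,0.066,0.09,0],[0.5,-0.112,0.066,0.09,0]]]';python3 -c "
from h import *
print(to(596,-88,-26,90))"
```

```text
t: 26.35
eef_pos: [594.1, -85.7, 2.1]
tcp_rot: [-3.137, -0.002, 1.573]
ft_force: [0.2, 0.5, -0.1]
opening: 0.498
[-0.0023, 0.0019, 0.0281, 0.0018]
```

```bash
python3 -m pendant '[[[0.5,-0.002,0.002,0.01,0],[0.5,-0.002,0.002,0.022,0],[0.5,-0.002,0.002,0.029,0],[0.5,-0.002,0.002,0.029,0],[0.3,-0.002,0.002,0.029,0],[0,-0.002,0.002,0.029,0],[0,-0.002,0.002,0.029,0],[0,-0.002,0.002,0.029,0]]]';python3 -m pendant '[[[0,0,0,0,0],[0,0,0,0,0],[0,0,0,0,0],[0,0,0,0,0],[0,0,0,0,0],[0,0,0,0,0],[0,0,0,0,0],[0,0,0,0,0]]]';python3 -c "
from h import *
print(to(382.5,-272,54,85))"
```

```text
t: 27.15
eef_pos: [598.3, -90.2, -24.5]
tcp_rot: [3.141, -0.0, 1.571]
ft_force: [-0.1, 1.1, 1.0]
opening: 0.219
t: 27.95
eef_pos: [598.3, -90.1, -24.6]
tcp_rot: [3.141, -0.0, 1.571]
ft_force: [-2.0, -1.1, 5.0]
opening: 0.188
[-0.1819, -0.2157, -0.0786, 0.087]
```

```bash
python3 -m pendant '[[[0,0,0,-0.01,0],[0,0,0,-0.04,0],[0,0,0,-0.08,0],[0,-0.025,-0.03,-0.08,0.087],[0,-0.05,-0.06,-0.08,0.087],[0,-0.075,-0.09,-0.08,0.087],[0,-0.1,-0.12,-0.08,0.087],[0,-0.1,-0.12,-0.08,0.087]]]'; python3 -c "
from h import *
print(to(382.5,-274,54,85))"
```

```text
t: 28.75
eef_pos: [475.5, -192.0, 55.7]
tcp_rot: [-3.141, -0.0, 1.481]
ft_force: [1.1, 1.5, -0.8]
opening: 0.187
[-0.0901, -0.0853, 0.0017, -0.0029]
```

```bash
python3 -m pendant '[[[0,-0.03,-0.028,0,-0.002],[0,-0.06,-0.056,0,-0.002],[0,-0.09,-0.085,0,-0.002],[0,-0.09,-0.085,0,-0.002],[0,-0.09,-0.085,0.03,-0.002],[0,-0.09,-0.085,0.05,-0.002],[0,-0.09,-0.085,0.06,-0.002],[0,-0.09,-0.085,0.06,-0.002]]]'; python3 - <<'E'
from h import *
print(env.state()['eef_pos'],to(382.5,-274,-24.5,85))
im,W=cam('scene')
cv2.imwrite('pics/s11.png',cv2.resize(im[90:210,100:260],None,fx=5,fy=5))
E
```

```text
t: 29.55
eef_pos: [386.0, -271.7, -5.6]
tcp_rot: [-3.14, -0.001, 1.486]
ft_force: [-0.8, -0.7, -0.5]
opening: 0.189
[ 386.00406503 -271.72820152   -5.55593413] [-0.0026, -0.0033, 0.0189, 0.0027]
```

View pics/s11.png

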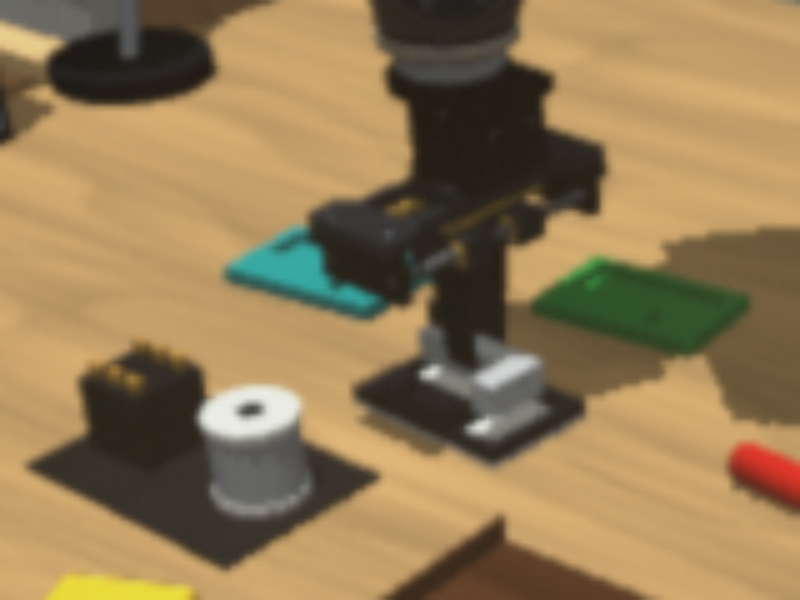

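```bash
python3 -m pendant '[[[0,-0.002,-0.003,0.008,0],[0,-0.002,-0.003,0.014,0],[0,-0.002,-0.003,0.019,0],[0,-0.002,-0.003,0.019,0],[0,-0.002,-0.003,0.019,0],[0,-0.002,-0.003,0.019,0],[0.4,-0.002,-0.003,0.019,0],[0.5,-0.002,-0.003,0.019,0]]]';python3 -m pendant '[[[0.6,0,0,0,0],[0.6,0,0,0,0],[0.6,0,0,-0.01,0],[1,0,0,-0.04,0],[1,0,0,-0.08,0],[1,0,0,-0.12,0],[1,0,0.04,-0.12,-0.15],[1,0,0.08,-0.12,-0.3]]]'; python3 -c "
from h import *
print(to(538.6,-307.7,96,180))"
```

```text
t: 30.4
eef_pos: [382.7, -274.2, -23.6]
tcp_rot: [3.141, 0.0, 1.486]
ft_force: [0.3, 0.4, 0.6]
opening: 0.3
t: 31.2
eef_pos: [463.5, -281.5, 99.1]
tcp_rot: [3.139, 0.003, 1.79]
ft_force: [-0.4, -0.3, 0.4]
opening: 0.962
[-0.0419, 0.0676, 0.0031, -1.3514]
```

```bash
python3 -m pendant '[[[1,-0.02,0.034,0,-0.15],[1,-0.042,0.0676,0,-0.3],[1,-0.042,0.0676,0,-0.45],[1,-0.042,0.0676,0,-0.6],[1,-0.042,0.0676,0,-0.75],[1,-0.042,0.0676,0,-0.9],[1,-0.042,0.0676,0,-1.05],[1,-0.042,0.0676,0,-1.2]]]'; python3 - <<'E'
from h import *
print(to(538.6,-307.7,96,180),to(538.6,-307.7,-25,180))
im,W=cam('scene')
cv2.imwrite('pics/s12.png',cv2.resize(im[90:250,110:310],None,fx=4,fy=3.7))
m=(abs(W[...,0]-390)<70)&(abs(W[...,1]+275)<75)&(W[...,2]>20)&(W[...,2]<33)&(im.min(2)>90)
p=W[m];print(len(p),np.median(p[:,2]),cv2.minAreaRect(p[:,:2].astype(np.float32)))
E
```

```text
t: 32.0
eef_pos: [537.1, -307.4, 97.0]
tcp_rot: [3.142, 0.0, 2.992]
ft_force: [-0.3, -0.2, 0.6]
opening: 0.997
[-0.0015, -0.0001, 0.001, -0.1498] [-0.0015, -0.0001, 0.122, -0.1498]
122 27.322579406875363 ((387.0946960449219, -263.3371276855469), (88.5147476196289, 40.29853057861328), 67.37709045410156)
```

View pics/s12.png

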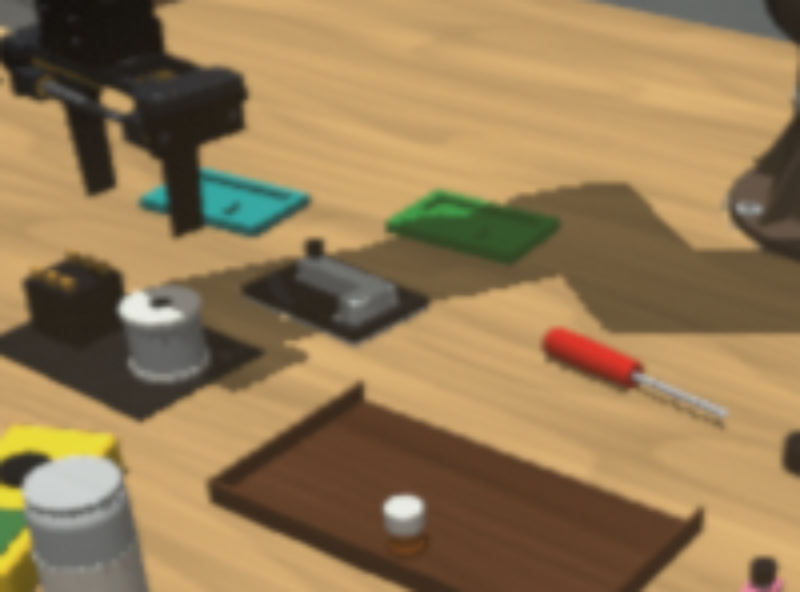

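```bash
python3 -m pendant '[[[1,-0.0015,0,0,-0.15],[1,-0.0015,0,0,-0.15],[1,-0.0015,0,0.03,-0.15],[1,-0.0015,0,0.07,-0.15],[1,-0.0015,0,0.1,-0.15],[1,-0.0015,0,0.118,-0.15],[0.8,-0.0015,0,0.122,-0.15],[0.6,-0.0015,0,0.122,-0.15]]]';python3 -m pendant '[[[0,0,0,0,0],[0,0,0,0,0],[0,0,0,0,0],[0,0,0,0,0],[0,0,0,0,0],[0,0,0,0,0],[0,0,0,0,0],[0,0,0,0,0]]]'; python3 -c "
from h import *
print(to(549.9,42.4,65,180))"
```

```text
t: 32.85
eef_pos: [538.7, -307.7, -25.7]
tcp_rot: [3.141, -0.001, 3.132]
ft_force: [0.6, -0.6, 0.5]
opening: 0.885
t: 33.65
eef_pos: [539.0, -307.9, -25.1]
tcp_rot: [-3.141, 0.001, 3.135]
ft_force: [-0.6, 1.4, 6.2]
opening: 0.582
[-0.0087, 0.3504, -0.0901, -0.0062]
```

```bash
python3 -m pendant '[[[0,0,0,-0.01,0],[0,0,0,-0.04,0],[0,0,0,-0.08,0],[0,-0.009,0.04,-0.09,-0.006],[0,-0.009,0.08,-0.09,-0.006],[0,-0.009,0.12,-0.09,-0.006],[0,-0.009,0.16,-0.09,-0.006],[0,-0.009,0.2,-0.09,-0.006]]]';  python3 -m pendant '[[[0,0,0.04,0,0],[0,0,0.08,0,0],[0,0,0.12,0,0],[0,0,0.15,0,0],[0,0,0.15,0.03,0],[0,0,0.15,0.06,0],[0,0,0.15,0.07,0],[0,0,0.15,0.07,0]]]'; python3 -c "
from h import *
print(to(550.2,42.5,-24.5,180))"
```

```text
t: 34.45
eef_pos: [548.6, -106.3, 64.7]
tcp_rot: [3.141, -0.0, 3.141]
ft_force: [0.8, -0.4, -3.2]
opening: 0.575
t: 35.25
eef_pos: [548.3, 42.1, -6.6]
tcp_rot: [3.141, -0.003, 3.141]
ft_force: [0.9, -0.2, -3.0]
opening: 0.579
[-0.0019, 0.0004, 0.0179, -0.0002]
```

```bash
python3 -m pendant '[[[0,-0.001,0,0.01,0],[0,-0.001,0,0.016,0],[0,-0.001,0,0.018,0],[0,-0.001,0,0.018,0],[0,-0.001,0,0.018,0],[0,-0.001,0,0.018,0],[0,-0.001,0,0.018,0],[0,-0.001,0,0.018,0]]]'
```

```text
t: 36.05
eef_pos: [550.0, 42.2, -23.6]
tcp_rot: [3.142, 0.0, 3.142]
ft_force: [0.1, -0.9, -2.4]
opening: 0.576
```

```bash
python3 -m pendant '[[[0,0,0,0.001,0],[0,0,0,0.001,0],[0.7,0,0,0.001,0],[1,0,0,0.001,0],[1,0,0,0.001,0],[1,0,0,0.001,0],[1,0,0,0.001,0],[1,0,0,0,0]]]';  python3 -m pendant '[[[1,0,0,-0.03,0],[1,0,0,-0.08,0],[1,0,0,-0.12,0],[1,0,-0.045,-0.12,0],[1,0,-0.09,-0.12,0],[1,0,-0.135,-0.12,0],[1,0,-0.18,-0.12,0],[1,0,-0.225,-0.12,0]]]'; python3 -c "
from h import *
print(to(538.9,-401.5,96,180))"
```

```text
t: 36.85
eef_pos: [549.9, 42.2, -23.8]
tcp_rot: [3.142, -0.0, 3.142]
ft_force: [-1.0, -0.7, 0.1]
opening: 0.984
t: 37.65
eef_pos: [549.7, -184.6, 96.4]
tcp_rot: [3.142, 0.0, -3.142]
ft_force: [0.4, 0.1, -1.2]
opening: 1.0
[0.0108, -0.2169, 0.0004, 0.0]
```

```bash
python3 -m pendant '[[[1,0.011,-0.045,0,0],[1,0.011,-0.09,0,0],[1,0.011,-0.135,0,0],[1,0.011,-0.18,0,0],[1,0.011,-0.216,0,0],[1,0.011,-0.216,0.03,0],[1,0.011,-0.216,0.06,0],[1,0.011,-0.216,0.06,0]]]'; python3 -c "
from h import *
print(to(538.9,-401.5,-23.5,180))"
```

```text
t: 38.45
eef_pos: [537.0, -397.7, 32.5]
tcp_rot: [3.137, -0.005, 3.141]
ft_force: [-1.2, 0.7, 1.0]
opening: 1.002
[-0.0019, -0.0038, 0.056, -0.0007]
```

```bash
python3 -m pendant '[[[1,0,-0.001,0.03,0],[1,0,-0.001,0.05,0],[1,0,-0.001,0.059,0],[1,0,-0.001,0.059,0],[0.6,0,-0.001,0.059,0],[0,0,-0.001,0.059,0],[0,0,-0.001,0.059,0],[0,0,-0.001,0.059,0]]]';python3 -m pendant '[[[0,0,0,0,0],[0,0,0,0,0],[0,0,0,0,0],[0,0,0,0,0],[0,0,0,0,0],[0,0,0,0,0],[0,0,0,0,0],[0,0,0,0,0]]]'; python3 -c "
from h import *
print(to(552.7,-83.7,66,180))"
```

```text
t: 39.25
eef_pos: [539.2, -400.0, -22.1]
tcp_rot: [-3.141, 0.001, -3.142]
ft_force: [-0.2, 0.3, -0.1]
opening: 0.719
t: 40.05
eef_pos: [539.0, -400.0, -22.6]
tcp_rot: [-3.141, 0.0, 3.142]
ft_force: [-0.4, -1.1, 4.7]
opening: 0.544
[-0.0137, 0.3163, -0.0886, -0.0001]
```

```bash
python3 -m pendant '[[[0,0,0,-0.01,0],[0,0,0,-0.04,0],[0,0,0,-0.08,0],[0,-0.014,0.04,-0.09,0],[0,-0.014,0.08,-0.09,0],[0,-0.014,0.12,-0.09,0],[0,-0.014,0.16,-0.09,0],[0,-0.014,0.2,-0.09,0]]]';  python3 -m pendant '[[[0,0,0.04,0,0],[0,0,0.08,0,0],[0,0,0.11,0,0],[0,0,0.1165,0,0],[0,0,0.1165,0.03,0],[0,0,0.1165,0.06,0],[0,0,0.1165,0.075,0],[0,0,0.1165,0.075,0]]]';python3 -m pendant '[[[0,0,0,0.008,0],[0,0,0,0.0135,0],[0,0,0,0.0135,0],[0,0,0,0.0135,0],[0,0,0,0.0135,0],[0,0,0,0.0135,0],[0,0,0,0.0135,0],[0,0,0,0.0135,0]]]'
```

```text
t: 40.85
eef_pos: [552.4, -197.9, 67.4]
tcp_rot: [3.141, -0.001, 3.142]
ft_force: [1.6, 0.1, -2.8]
opening: 0.547
t: 41.65
eef_pos: [551.7, -83.4, -9.6]
tcp_rot: [3.14, -0.004, 3.141]
ft_force: [-0.4, 0.6, -2.8]
opening: 0.546
t: 42.45
eef_pos: [553.0, -83.3, -21.1]
tcp_rot: [3.142, 0.0, -3.142]
ft_force: [-0.5, -0.3, -2.6]
opening: 0.549
```

Lower the last 1.5 mm, release, retreat, then check.

```bash
python3 -m pendant '[[[0,0,0,0.001,0],[0,0,0,0.0015,0],[0,0,0,0.0015,0],[0.7,0,0,0.0015,0],[1,0,0,0.0015,0],[1,0,0,0.0015,0],[1,0,0,0.0015,0],[1,0,0,0.0015,0]]]';  python3 -m pendant '[[[1,0,0,0,0],[1,0,0,-0.03,0],[1,0,0,-0.08,0],[1,0,0,-0.12,0],[1,0,-0.045,-0.14,0],[1,0.045,-0.09,-0.14,0],[1,0.09,-0.14,-0.14,0],[1,0.12,-0.18,-0.14,0]]]'; python3 -m pendant '[[[1,0,-0.05,0,0],[1,0,-0.1,0,0],[1,0,-0.15,0,0],[1,0,-0.2,0,0],[1,0,-0.2,0,0],[1,0,-0.2,0,0],[1,0,-0.2,0,0],[1,0,-0.2,0,0]]]'; python3 - <<'E'
from h import *
I,T=cam('top','t13.png');J,S=cam('scene')
cv2.imwrite('pics/f13.png',np.hstack([cv2.resize(I[112:212,140:300],None,fx=2.5,fy=4)[:400],cv2.resize(J[110:270,140:340],None,fx=2,fy=2.5)]))
for w,W in(('top',T),('scene',S)):
  for n,a,b,z0,z1 in(('reel',(500,0),(582,100),55,64),('mod',(500,-140),(582,-40),50 if w=='top' else 53,60),('jar',(590,-50),(650,5),36,48),('jawL',(330,205),(460,350),20,32),('jawR',(330,-345),(460,-205),20,32)):
    m=(W[...,2]>z0)&(W[...,2]<z1)&(W[...,0]>a[0])&(W[...,0]<b[0])&(W[...,1]>a[1])&(W[...,1]<b[1])
    p=W[m]
    if len(p)<5: print(w,n,len(p));continue
    q=np.percentile(p[:,:2],[3,97],axis=0);print(w,n,len(p),q.mean(0).round(1),(q[1]-q[0]).round(1),np.median(p[:,2]).round(1),round(cv2.minAreaRect(p[:,:2].astype(np.float32))[2],1))
E
```

```text
t: 43.25
eef_pos: [553.0, -83.3, -22.8]
tcp_rot: [3.142, 0.0, 3.142]
ft_force: [-0.1, -0.1, 0.2]
opening: 0.908
t: 44.05
eef_pos: [450.9, -240.2, 117.4]
tcp_rot: [-3.142, 0.0, -3.141]
ft_force: [1.5, -0.8, 0.5]
opening: 0.995
t: 44.85
eef_pos: [452.6, -438.2, 117.4]
tcp_rot: [3.141, -0.0, -3.14]
ft_force: [0.4, 0.2, -0.3]
opening: 1.001
top reel 201 [549.4  43.7] [47.6 46.9] 58.6 33.6
top mod 215 [551.  -81.7] [50.3 50.2] 54.1 89.7
top jar 32 [618.5 -21.4] [17.6 17.3] 40.0 48.2
top jawL 158 [392.1 276.4] [35.3 83.8] 25.5 5.4
top jawR 0
scene reel 285 [548.8  42.7] [50.1 49.6] 59.4 76.5
scene mod 207 [553.6 -82. ] [45.1 48.5] 55.8 4.5
scene jar 58 [619.7 -21.5] [19.6 20. ] 41.2 39.8
scene jawL 299 [392.6 278.1] [40.4 86.9] 27.0 84.4
scene jawR 167 [ 396.6 -268.8] [46.8 85.1] 27.0 80.7
```

View pics/f13.png

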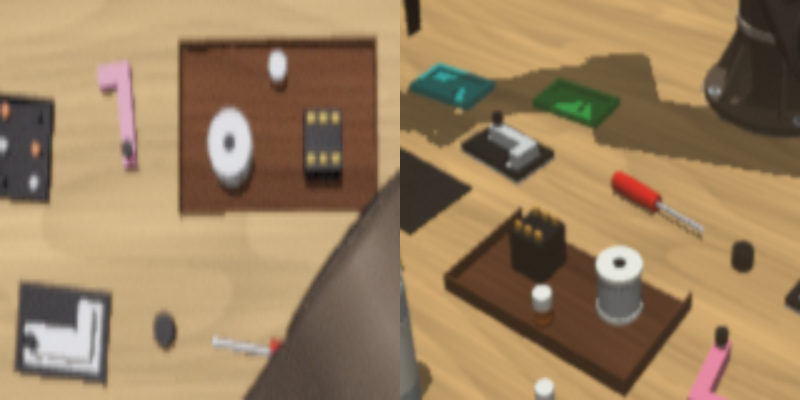

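```bash
python3 -c "
from h import *
print(env.job_done())"
```

```text
the job is handed in; nothing more can be done
None
```

The job is done and handed in at about 45 s. I set the module and the reel upright on the mat, laid the left and right jaws in their matching nests, then put the reel and the module back in the bay.

**Last checks**
- **Reel and module:** both stand upright, within about 1–2 mm of where they started.
- **Jar:** within about 0.5 mm of where it was measured at the start.
- **Jaws:** the scene camera shows both tops about 27 mm up, as it read them on the bay floor, so both sit flat in their recesses. The top camera confirmed the left jaw, but the arm hid the right nest from it. The right jaw rests on the scene camera alone.

**What went wrong or disagreed**
- **Height reading:** the reported tool height is about 42 mm lower than the fingertips really are. I found this from the depth images and corrected for it.
- **Failed grasps:** because of that offset, the first two tries at the module missed. On the second the fingers closed between the brass terminals on its top with about 4 N. The camera showed the module still where it had been.

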